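Take a pellet die apart and set its parts out to dry

ROBOT

A 6-joint arm with a two-finger parallel gripper is mounted at the origin on a cart in front of the work surface, level with it; the furniture and walls round the work are solid. World frame = base frame: x ahead of the robot, y to its left, z up, the work surface at z = 0. Lengths are in m, angles in rad, forces in N, time in s.
With the tool pointing down it reaches from about 0.425 to 0.925 m from the base axis. Payload 12.5 kg.
Tool frame: the origin (TCP) lies at the very end of the fingers, on their centre line; the grasp point (between the pads) lies 19 mm behind it (ctrl.grip_point_offset is the z of the grasp point in the tool frame, in m); z points along the fingers, y is the line along which they close (so a half turn about z gives the same grasp; the last joint's range is limited). The gripper opens to 85 mm and grips with 20 to 120 N. Pads are 22 mm wide; open, the fingers measure 114 mm over their backs; the gripper's body (76 mm by 85 mm) begins 54 mm behind the grasp point. The pads swing forward as they close: fully open they stand 13 mm farther back than shut.
Start: joints at [-1.432, 0.491, 1.559, -0, 1.092, -0.106], TCP at [0.151, -0.606, 0.193] pointing down, gripper open.
Joint ranges: [-3.1, 3.1], [-0.84, 2.19], [0.05, 2.79], [-1.13, 4.28], [0.06, 2.93], [-2.69, 2.69]. Speed limits (rad/s): [2.22, 2.22, 2.79, 3.14, 3.14, 3.14].

INTERFACE

Orientations are given as a unit quaternion [w, x, y, z].
In Python, from workcell import ctrl gives the robot as it stands.
- The arm moves only by the tool servo_tool, never from a script. Its argument "motion" is a list that holds one entry, the list of rows, each a list of 7 numbers: the shift along the world's x, y, z in mm, then the turn, a rotation vector about the world's x, y, z in degrees, then the gripper command: -1 is shut, 1 is fully open, values between are in proportion. In form: [[[x, y, z, wx, wy, wz, grip], ...]]. A call has 1 to 10 rows; each row is the pose to reach, as a shift and turn from the pose commanded when the call began; what a row does not reach only later rows make up. A row lasts 1/8 s, in which the tool goes at most 62.5 mm and 10.7 degrees, less where a joint would pass 70% of its speed; a pose out of reach is approached as far as the arm can. A call with a gripper value outside its range is refused whole. The fingers move at their own pace and stop on an object; the grip force is fixed at half the most. Time passes only in rows, so rows that repeat a pose let the fingers close. It gives the time, the measured TCP pose, the force, the opening and the grip force at its end, in the units of the state.
- ctrl.read_state(): the state, without advancing time (a new reading comes with each control period).
- ctrl.camera(name): name is "scene" or "top" or "wrist"; returns (picture, depth): 420x560x3 uint8, red, green, blue; 420x560 float32, m along the optical axis (not along the pixel's ray), 0 where there is no reading.
- ctrl.get_calibration(name): a dict with "vertical_fov" (degrees; the focal length in pixels is half the picture's height over the tangent of half this angle, whatever the lens; pixels are square), "cx", "cy" (the principal point, pixels), "position" and "attitude" of the camera in the world. Camera axes: x right, y up, looking along -z (the intrinsics and any distortion apply to the point x, -y, -z); pixel columns grow to the right and rows downward; lengths in m; the calibration is good to about 2 mm. A picture is of the moment at which its call begins: read the wrist's pose just before it. get_calibration takes no time and is no camera call; for the wrist camera it gives the pose at the moment of the call.
- ctrl.finish_job(): hands the job in; it is judged then, once.
Trained networks look in the newest picture that a camera, given by its name, has taken for a name from the list of things; names that differ only in an ending like _2 or _b are one class to them, and where a whole thing is asked for, a point or a joint stands for the part that bears it (a point fixed in the world has none). Each returns a list of dicts, best first, with "score" (0 to 1); they miss things now and then, are a little off and sometimes report something else, mostly with a low value. They report only what shows in the picture. A call takes as long as a camera call. They do not tell look-alikes from the thing itself.
- ctrl.trace(camera, thing): "mask" (420x560 bool, what is visible of it) and "extent" ([left, top, width, height] in pixels, round what is visible of it).
The state is a dict: "time": time; "q": joint angles; "dq": joint speeds; "joint_torque": joint torques, N m; "eef_pos": TCP position; "eef_rot": TCP orientation; "wrist_force": force on the tool from outside, world axes, zero at the start; "ft_torque": the same for the moment, N m; "width": opening from 0.0 (shut) to 1.0 (fully open); "grip_force": force on a finger pad.
Only numpy, scipy, OpenCV 4.12 (cv2) and the standard library are available. Lean on these libraries where they do the work, as an engineer would, in place of code of your own. Each camera call takes 0.05 s, during which the arm holds its last target. There are 200 camera calls.

TASK

The rinsed steel pellet die still stands assembled: take it apart from the top down and set each part to dry where it belongs. Hang the plunger by its collar, rod down, in the bored white block, lower the loose ring fully over the thick peg and the sleeve fully over the slim peg, and lay the base, spigot up, flat in the empty glass dish. Lower each part until it rests rather than dropping it, and do not knock or shift the little flask and the vial that stand among them.

Things in the scene. Friction and masses are not known exactly. Their poses are not given: they have to be found in the camera images.
- die_plunger: Steel plunger, the topmost part. Origin: centre of the flat lower end of its rod; z along it, up. Rod 15 mm dia from z = 0 to 48, collar 40 mm dia from 48 to 54, grooved knob 24 mm dia from 54 to 78 (grip it here). 0.19 to 0.33 kg. At the start the collar lies on the ring and the rod hangs down through ring and sleeve, so it must rise 50 mm to come clear of the sleeve.
- die_ring: Loose steel knock-out ring, second from the top: 50 mm outside dia, 30 mm bore right through, 18 mm high. Origin: centre of its underside, z up. It lies on the sleeve's top round the plunger's rod. 0.11 to 0.20 kg.
- die_sleeve: Steel sleeve (die body), third from the top: 60 mm outside dia, 18 mm bore right through, 46 mm high. Origin: centre of its underside, z up. Its lower end stands on the base's flange, over the spigot. 0.37 to 0.65 kg.
- die_base: Steel base of the die, undermost, standing on the bench: flange 80 mm dia and 14 mm thick, on it a round spigot 15 mm dia and 14 mm high (z = 14 to 28) to grip it by. Origin: centre of its underside, z up. 0.30 to 0.52 kg. The whole stack is 108 mm high.
- bored_block: Place of the plunger: round white plastic block 64 mm dia and 60 mm high, fixed, with one upright bore 28 mm dia, 54 mm deep, in the middle of its top. Origin: centre of its underside, z up. With the collar resting on the top the plunger's origin is 12 mm above this origin and the rod's end touches nothing.
- thick_peg: Place of the ring: fixed stand, white round foot 64 mm dia and 10 mm high, in its middle an upright aluminium peg 22 mm dia with a tapered tip, peg top 44 mm above the bench. Origin: centre of its underside, z up. The ring lies on the foot (its origin 10 mm above this one). The sleeve does not fit over this peg.
- slim_peg: Place of the sleeve: fixed stand, white round foot 74 mm dia and 10 mm high, in its middle an upright aluminium peg only 8 mm dia with a tapered tip, peg top 50 mm above the bench. Origin: centre of its underside, z up. The sleeve stands on the foot (its origin 10 mm above this one).
- glass_dish: Place of the base: empty clear glass petri dish, fixed (other dishes on the bench hold vials), 108 mm outside dia, 18 mm high, inside about 98 mm wide with a floor 3 mm thick. Origin: centre of its underside, z up.
- flask: Bystander, loose: small round stoppered glass flask, 55 mm dia, 71 mm high, upright. Origin: centre of its underside. Leave it where it stands.
- vial: Bystander, loose: single slim white-capped sample vial, 20 mm dia, 77 mm high, upright. Origin: centre of its underside. Leave it where it stands.
Mind the look-alikes: they are no part of the job. Leave any purple look-alike of the die_base alone. What is shaped like the die_sleeve but turquoise is not meant.

How it is judged:
By the outcome, as a careful person would: the job done as asked, in the order asked, and still so for the second after the job is handed in, with the robot touching nothing.
It also fails if it takes over 104 s, if anything falls off the work surface, if the arm or the gripper's body presses on something with over 40 N, if the wrist force passes 120 N, or if a joint passes its speed limit or range.

## Working session

There is one attempt and no reset: what is moved stays moved. The work goes in short steps, Python scripts to look and compute and a tool call to move; the robot and the scene stay as the last step left them, time stands still between calls to the robot, and variables do not carry over. Pictures are saved under pics/ and viewed, at most 14 in all, crops included, and the job is handed in when it is done.

Besides the shell and the picture viewer there is one more tool, called after "Call:" as name(argument=value, ...), one argument or row to a line, values as JSON. servo_tool: Moves the arm, as the interface text tells. Its arguments: {"type":"object","properties":{"motion":{"type":"array","items":{"type":"array","items":{"type":"array","items":{"type":"number"}}}}},"required":["motion"]}

```bash
mkdir -p pics; cat > h.py <<'E'
import numpy as np, cv2
from workcell import ctrl
from scipy.spatial.transform import Rotation as R
def cal(n):
    c=ctrl.get_calibration(n); return c
def rot(a):
    a=np.array(a,float)
    return a if a.shape==(3,3) else R.from_quat([a[1],a[2],a[3],a[0]]).as_matrix()
def cloud(n,d,c=None):
    c=c or cal(n); f=210/np.tan(np.radians(c['vertical_fov'])/2)
    v,u=np.mgrid[0:420,0:560]
    P=np.stack([(u-c['cx'])/f*d,-(v-c['cy'])/f*d,-d],-1)
    W=P@rot(c['attitude']).T+np.array(c['position']); W[d==0]=np.nan
    return W
def save(n,p): cv2.imwrite('pics/'+n,p[:,:,::-1])
E
python3 - <<'E'
from h import *
print(ctrl.read_state())
for n in ['scene','top']:
    print(n,cal(n)); p,d=ctrl.camera(n); save(n+'0.png',p); W=cloud(n,d); np.save(n+'0.npy',W)
    for t in ['die_plunger','die_ring','die_sleeve','die_base','bored_block','thick_peg','slim_peg','glass_dish','flask','vial']:
        for r in ctrl.trace(n,t)[:3]:
            m=r['mask']; w=W[m]; w=w[~np.isnan(w[:,0])]
            if len(w): print(n,t,round(r['score'],2),r['extent'],np.median(w,0).round(3),np.percentile(w,5,axis=0).round(3),np.percentile(w,95,axis=0).round(3))
E
```

```text
{'time': 0.0, 'q': array([-1.43161190e+00,  4.91569109e-01,  1.55945519e+00, -1.61714782e-06,
        1.09172576e+00, -1.05620745e-01]), 'dq': array([ 7.03878722e-04,  8.92582649e-04, -6.05087721e-04,  2.80872582e-04,
        4.06219709e-04, -4.89563609e-05]), 'joint_torque': array([-1.52754183e-03, -6.18451238e+01, -2.61596024e+01, -1.07113090e-04,
        4.14475770e-03, -1.86362524e-05]), 'eef_pos': array([ 0.15144972, -0.60608537,  0.19221986]), 'eef_rot': array([-5.78607676e-04,  9.92517940e-01,  1.22097517e-01, -1.04284467e-05]), 'wrist_force': array([ 0.80413035,  0.57068512, -0.12019474]), 'ft_torque': array([ 0.00277004, -0.00577127, -0.02484737]), 'grip_force': 0.0, 'width': 0.9966604063170881}
scene {'vertical_fov': 46.57825723312706, 'cx': 273.5827792535238, 'cy': 210.6057174037046, 'position': array([-0.11191632,  0.85795137,  0.54143577]), 'attitude': array([-0.25854665, -0.16898872,  0.5162709 ,  0.79878708])}
scene die_plunger 0.59 [199.9, 238.6, 18.9, 22.0] [0.464 0.278 0.089] [0.454 0.261 0.081] [0.48  0.288 0.109]
scene die_ring 0.48 [196.1, 254.3, 25.9, 16.3] [0.4
[... 2541 characters left out ...]
[ 0.431 -0.315 -0.001] [ 0.52  -0.227  0.017]
top slim_peg 0.82 [261.7, 209.9, 31.1, 27.3] [0.448 0.09  0.011] [0.42  0.061 0.006] [0.479 0.118 0.017]
top slim_peg 0.59 [379.6, 145.9, 28.1, 33.2] [ 0.591 -0.209  0.058] [ 0.564 -0.235  0.004] [ 0.62  -0.181  0.064]
top glass_dish 0.78 [394.6, 189.8, 45.2, 41.3] [ 0.475 -0.271  0.004] [ 0.43  -0.316 -0.002] [ 0.52  -0.225  0.018]
top glass_dish 0.4 [294.3, 157.7, 21.8, 22.5] [0.589 0.014 0.012] [ 0.566 -0.011  0.006] [0.617 0.039 0.041]
top flask 0.89 [343.7, 202.9, 24.6, 22.1] [ 0.465 -0.106  0.032] [ 0.446 -0.131  0.011] [ 0.49  -0.087  0.072]
top vial 0.47 [226.6, 166.3, 10.2, 7.3] [0.581 0.203 0.076] [0.576 0.197 0.025] [0.592 0.21  0.082]
```

```bash
python3 - <<'E'
import cv2
a=cv2.imread('pics/top0.png'); cv2.imwrite('pics/top0c.png',cv2.resize(a[110:300,120:470],None,fx=2.2,fy=2.2,interpolation=cv2.INTER_CUBIC))
E
```

```text
(no output)
```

View pics/top0c.png

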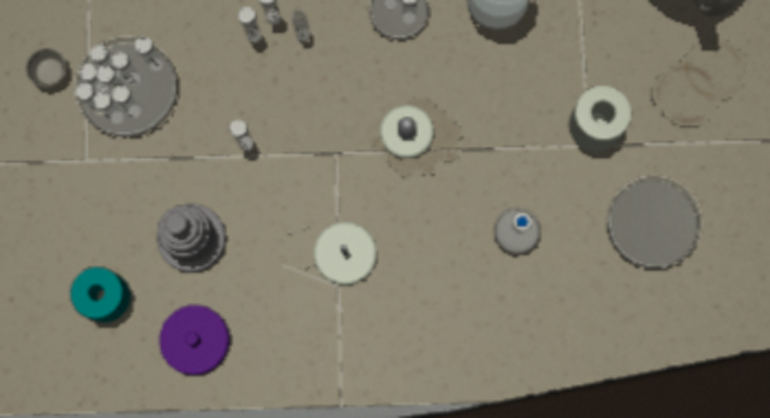

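View pics/scene0.png

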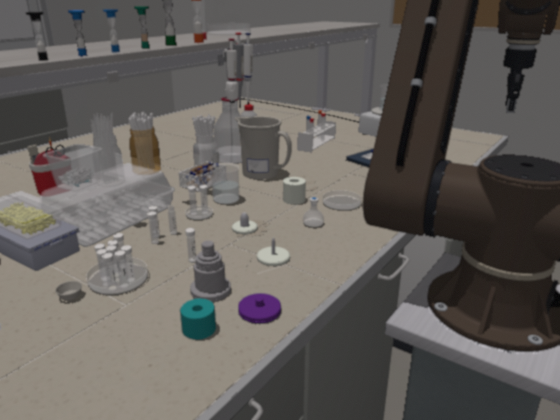

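The top view (crop) shows the die stack at (190,235), slim peg (345,253), thick peg (407,130), block (602,112), dish (654,222), flask (518,230) and vial (242,135). The purple base (194,340) and turquoise sleeve (100,294) are the decoys. The scene view agrees. I'm moving towards the stack now.

Call:
servo_tool(
  motion=[
    [[349,356,40,0,0,-14,1],[349,356,40,0,0,-14,1],[349,356,40,0,0,-14,1],[349,356,40,0,0,-14,1],[349,356,40,0,0,-14,1],[349,356,40,0,0,-14,1],[349,356,40,0,0,-14,1],[349,356,40,0,0,-14,1],[349,450,40,0,0,-14,1],[349,500,40,0,0,-14,1]],
  ],
)

```text
time: 2.35
eef_pos: [0.5006, -0.1235, 0.2327]
eef_rot: [0.0, 1.0, 0.0, -0.0]
wrist_force: [0.6, 0.4, 0.7]
width: 1.005
grip_force: 0.0
```

```bash
cat > fit.py <<'E'
from h import *
from scipy.optimize import least_squares
# circle fits from top-camera cloud: (name, approx xy, z band, r window, radius)
W=np.load('top0.npy').reshape(-1,3); W=W[~np.isnan(W[:,0])]
for n,c,zb,rad in [('knob',(.466,.268),(.1,.115),.012),('collar',(.466,.268),(.079,.089),.020),('flange',(.466,.268),(.008,.018),.04),('thick foot',(.59,.014),(.006,.016),.032),('slim foot',(.449,.09),(.006,.016),.037),('block',(.592,-.208),(.055,.066),.032),('dish',(.475,-.271),(.012,.024),.054),('pegtop',(.59,.014),(.035,.05),.011)]:
    d=np.hypot(*(W[:,:2]-c).T); P=W[(d<rad+.015)&(W[:,2]>zb[0])&(W[:,2]<zb[1])]
    print(n,len(P),'z',np.median(P[:,2]).round(4),'mean',P[:,:2].mean(0).round(4),'bbox mid',((P[:,:2].max(0)+P[:,:2].min(0))/2).round(4),'size',np.ptp(P[:,:2],axis=0).round(3))
E
python3 fit.py; python3 -c "
from h import *
s=ctrl.read_state();print(s['eef_pos'],s['q'])"
```

```text
knob 83 z 0.1084 mean [0.4722 0.2693] bbox mid [0.4726 0.2699] size [0.025 0.023]
collar 157 z 0.0835 mean [0.4704 0.2672] bbox mid [0.4725 0.2694] size [0.05  0.049]
flange 217 z 0.014 mean [0.4626 0.2581] bbox mid [0.4746 0.2645] size [0.084 0.088]
thick foot 392 z 0.0107 mean [0.5912 0.0147] bbox mid [0.5875 0.0132] size [0.084 0.088]
slim foot 595 z 0.0108 mean [0.4492 0.0901] bbox mid [0.4525 0.0925] size [0.096 0.097]
block 394 z 0.0604 mean [ 0.5942 -0.2101] bbox mid [ 0.5947 -0.2097] size [0.063 0.063]
dish 151 z 0.0174 mean [ 0.4739 -0.2728] bbox mid [ 0.4737 -0.2695] size [0.107 0.108]
pegtop 46 z 0.0411 mean [0.5924 0.0139] bbox mid [0.5927 0.0146] size [0.02  0.018]
[ 0.50057101 -0.1235142   0.23266202] [-3.70056836e-01  2.92980664e-01  1.76979464e+00 -4.78880955e-05
  1.07885553e+00  1.20017124e+00]
```

Call:
servo_tool(
  motion=[
    [[0,160,0,0,0,0,1],[0,160,0,0,0,0,1],[0,160,0,0,0,0,1],[0,160,0,0,0,0,1]],
  ],
)

```text
time: 2.85
eef_pos: [0.5003, 0.0366, 0.233]
eef_rot: [-0.0, 1.0, 0.002, 0.0]
wrist_force: [-0.1, -0.4, 0.5]
width: 0.997
grip_force: 0.0
```

```bash
cat > wl.py <<'E'
import sys
from h import *
s=ctrl.read_state(); c=cal('wrist'); p,d=ctrl.camera('wrist'); save(sys.argv[1]+'.png',p); W=cloud('wrist',d,c); np.save(sys.argv[1]+'.npy',W)
print(s['eef_pos'],'cam',c['position'],rot(c['attitude'])[:,2])
E
python3 wl.py w0
```

```text
[0.5002923  0.03656464 0.23300337] cam [0.58446886 0.03604598 0.414653  ] [0.32224274 0.00208547 0.94665478]
```

View pics/w0.png

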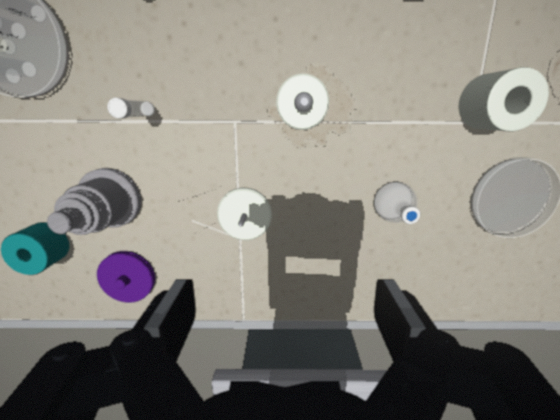

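The wrist view shows everything: stack (95,200), slim peg (243,213), thick peg (303,102), block (517,99), dish (517,197), flask (393,203), vial (120,107).

```bash
sed -i "s/np.load('top0.npy')/np.load(__import__('sys').argv[1])/" fit.py; python3 fit.py w0.npy
```

```text
knob 494 z 0.1081 mean [0.474  0.2673] bbox mid [0.4731 0.2686] size [0.024 0.025]
collar 693 z 0.0842 mean [0.4766 0.2622] bbox mid [0.4728 0.2683] size [0.047 0.046]
flange 958 z 0.0143 mean [0.4821 0.253 ] bbox mid [0.4726 0.2658] size [0.079 0.073]
thick foot 1995 z 0.0104 mean [0.5946 0.0143] bbox mid [0.5939 0.0137] size [0.063 0.062]
slim foot 2140 z 0.0105 mean [0.4519 0.0894] bbox mid [0.4505 0.0902] size [0.073 0.074]
block 2681 z 0.0605 mean [ 0.5968 -0.2087] bbox mid [ 0.5961 -0.2096] size [0.064 0.064]
dish 961 z 0.0171 mean [ 0.4767 -0.2727] bbox mid [ 0.4761 -0.2699] size [0.107 0.109]
pegtop 244 z 0.0409 mean [0.5941 0.0142] bbox mid [0.5944 0.0142] size [0.019 0.019]
```

Call:
servo_tool(
  motion=[
    [[-28,232,0,0,0,0,1],[-28,232,0,0,0,0,1],[-28,232,0,0,0,0,1],[-28,232,0,0,0,0,1],[-28,232,-60,0,0,0,1],[-28,232,-60,0,0,0,1]],
  ],
)

```text
time: 3.65
eef_pos: [0.4711, 0.2652, 0.1701]
eef_rot: [0.001, 1.0, 0.0, -0.003]
wrist_force: [0.3, -0.6, 1.1]
width: 0.998
grip_force: 0.0
```

```bash
python3 wl.py w1;  python3 fit.py w1.npy 2>/dev/null| head -3
```

```text
[0.4711324  0.26520358 0.17009633] cam [0.55650418 0.26489181 0.35115973] [0.32861752 0.00366944 0.94445596]
knob 684 z 0.1084 mean [0.4742 0.2699] bbox mid [0.4731 0.2699] size [0.024 0.023]
collar 954 z 0.0843 mean [0.4791 0.2693] bbox mid [0.4732 0.27  ] size [0.047 0.048]
flange 1109 z 0.0144 mean [0.4927 0.2688] bbox mid [0.4814 0.2699] size [0.062 0.079]
```

View pics/w1.png

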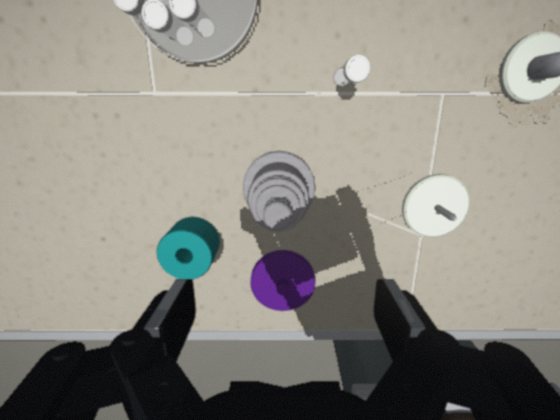

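The stack is centred in view at (278,210), and the knob measures (0.473, 0.270) in both looks. I'm descending.

Call:
servo_tool(
  motion=[
    [[1,2,0,0,0,0,1],[1,2,-50,0,0,0,1],[1,2,-80,0,0,0,1],[1,2,-80,0,0,0,1],[1,2,-80,0,0,0,1]],
  ],
)

```text
time: 4.32
eef_pos: [0.4747, 0.2687, 0.0949]
eef_rot: [-0.001, 1.0, -0.0, 0.001]
wrist_force: [-0.1, 0.1, 0.3]
width: 0.996
grip_force: 0.0
```

Call:
servo_tool(
  motion=[
    [[-1,1,-7,0,0,0,0.5],[-1,1,-7,0,0,0,-0.2],[-1,1,-7,0,0,0,-1],[-1,1,-7,0,0,0,-1],[-1,1,-7,0,0,0,-1],[-1,1,-7,0,0,0,-1],[-1,1,-7,0,0,0,-1],[-1,1,-7,0,0,0,-1]],
  ],
)

```text
time: 5.32
eef_pos: [0.4725, 0.2695, 0.0858]
eef_rot: [0.0, 1.0, 0.0, -0.0]
wrist_force: [-0.2, 0.3, 0.2]
width: 0.0
grip_force: 0.0
```

```bash
python3 wl.py w2; python3 fit.py w2.npy | head -3; python3 -c "
from h import *
s=ctrl.read_state();print(s)"
```

```text
[0.47249271 0.26950321 0.08582259] cam [0.55672172 0.26873157 0.26743561] [0.32257628 0.00112777 0.9465428 ]
knob 914 z 0.1082 mean [0.4785 0.2705] bbox mid [0.4761 0.2701] size [0.019 0.023]
collar 1743 z 0.0843 mean [0.4809 0.2699] bbox mid [0.4753 0.2699] size [0.045 0.048]
flange 1840 z 0.0145 mean [0.4943 0.2696] bbox mid [0.4852 0.27  ] size [0.056 0.079]
{'time': 5.375, 'q': array([ 3.96965991e-01,  5.14351981e-01,  1.86913302e+00, -1.05618803e-04,
        7.58241311e-01,  1.96743594e+00]), 'dq': array([ 0.00156825,  0.00032746,  0.00111152, -0.00092259, -0.00055691,
        0.00030783]), 'joint_torque': array([ 1.91812603e-06, -5.62724769e+01, -1.90779805e+01, -1.78358168e-04,
        9.73474234e-04, -1.25380470e-05]), 'eef_pos': array([0.47247866, 0.26950664, 0.08579873]), 'eef_rot': array([ 5.93171289e-05,  9.99999977e-01,  2.01532817e-04, -4.76016311e-05]), 'wrist_force': array([ 0.0116843 , -0.46467472, -0.13190681]), 'ft_torque': array([ 0.0587851 , -0.03016471,  0.04872656]), 'grip_force': 0.0, 'width': -6.693193061124085e-05}
  return _methods._mean(a, axis=axis, dtype=dtype,
  ret = ret.dtype.type(ret / rcount)
fit.py:7: RuntimeWarning: Mean of empty slice.
  print(n,len(P),'z',np.median(P[:,2]).round(4),'mean',P[:,:2].mean(0).round(4),'bbox mid',((P[:,:2].max(0)+P[:,:2].min(0))/2).round(4),'size',np.ptp(P[:,:2],axis=0).round(3))
  ret = um.true_divide(
Traceback (most recent call last):
  File "fit.py", line 7, in <module>
    print(n,len(P),'z',np.median(P[:,2]).round(4),'mean',P[:,:2].mean(0).round(4),'bbox mid',((P[:,:2].max(0)+P[:,:2].min(0))/2).round(4),'size',np.ptp(P[:,:2],axis=0).round(3))
                                                                                               ~~~~~~~~~~~^^^
ValueError: zero-size array to reduction operation maximum which has no identity
```

View pics/w2.png

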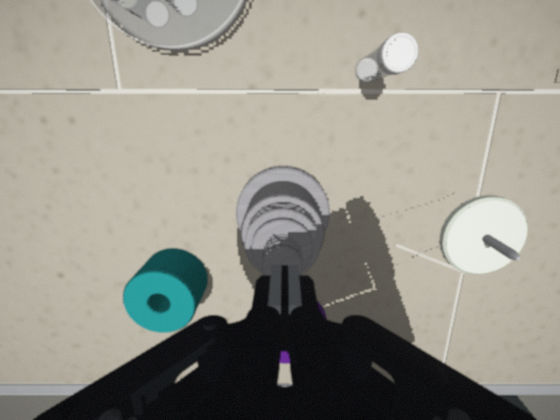

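```bash
python3 - <<'E'
from h import *
W=np.load('w2.npy')
for v in range(225,330,6): print(v,W[v,276].round(3),W[v,293].round(3))
print(ctrl.grip_point_offset, cal('wrist'))
E
```

```text
225 [0.49  0.274 0.085] [0.489 0.263 0.085]
231 [0.486 0.274 0.086] [0.485 0.263 0.085]
237 [0.484 0.274 0.092] [0.481 0.263 0.084]
243 [0.484 0.273 0.099] [0.483 0.263 0.098]
249 [0.484 0.273 0.108] [0.483 0.264 0.107]
255 [0.48  0.273 0.108] [0.48  0.264 0.108]
261 [0.477 0.273 0.109] [0.477 0.264 0.109]
267 [0.485 0.273 0.131] [0.485 0.264 0.131]
273 [0.485 0.272 0.137] [0.485 0.264 0.137]
279 [0.485 0.272 0.143] [0.485 0.265 0.143]
285 [0.485 0.272 0.148] [0.484 0.265 0.147]
291 [0.484 0.272 0.152] [0.484 0.265 0.151]
297 [0.485 0.272 0.157] [0.485 0.265 0.157]
303 [0.485 0.272 0.161] [0.484 0.265 0.16 ]
309 [0.486 0.272 0.166] [0.485 0.265 0.166]
315 [0.486 0.272 0.17 ] [0.485 0.265 0.169]
321 [nan nan nan] [0.486 0.265 0.174]
327 [0.486 0.271 0.177] [0.485 0.266 0.176]
-0.0187 {'vertical_fov': 67.45528088339636, 'cx': 284.3390071774559, 'cy': 217.38436822312022, 'position': array([0.55672096, 0.26873156, 0.26743676]), 'attitude': array([ 0.6980199 , -0.11593545,  0.11526952, -0.69716578])}
```

```bash
python3 - <<'E'
from h import *
for n,ez in (('w0',.233),('w1',.170)):
    W=np.load(n+'.npy')
    for u in (172,180,188,378,386,394):
        col=W[:,u]; k=[v for v in range(265,330) if col[v,2]>ez-.02][:1]
        for v in k: print(n,u,v,W[v,u].round(3),W[v+8,u].round(3),W[v+25,u].round(3))
E
```

```text
w0 172 284 [0.512 0.085 0.293] [0.513 0.082 0.301] [0.513 0.078 0.312]
w0 180 279 [0.512 0.083 0.288] [0.512 0.081 0.295] [0.509 0.078 0.304]
w0 188 279 [0.512 0.079 0.289] [0.51  0.079 0.292] [0.503 0.078 0.295]
w0 378 279 [ 0.512 -0.007  0.288] [ 0.509 -0.007  0.289] [ 0.502 -0.007  0.293]
w0 386 279 [ 0.513 -0.01   0.289] [ 0.513 -0.008  0.297] [ 0.507 -0.007  0.301]
w0 394 280 [ 0.513 -0.013  0.29 ] [ 0.513 -0.011  0.297] [ 0.513 -0.007  0.309]
w1 172 284 [0.484 0.313 0.231] [0.483 0.312 0.237] [0.484 0.307 0.249]
w1 180 279 [0.483 0.312 0.225] [0.484 0.309 0.233] [0.481 0.307 0.241]
w1 188 279 [0.483 0.308 0.226] [0.482 0.307 0.23 ] [0.476 0.306 0.234]
w1 378 279 [0.482 0.221 0.224] [0.479 0.222 0.226] [0.472 0.222 0.229]
w1 386 279 [0.483 0.218 0.226] [0.483 0.22  0.233] [0.479 0.222 0.239]
w1 394 280 [0.484 0.215 0.227] [0.484 0.218 0.234] [0.484 0.222 0.247]
```

The wrist view shows the fingers shut above the knob, tips at about z 0.129. The knob is untouched. So the real finger ends are about 43 mm above the reported TCP when shut and 55 mm when open. I'll correct for that and re-grasp.

Call:
servo_tool(
  motion=[
    [[0,0,0,0,0,0,1],[0,0,0,0,0,0,1],[0,0,0,0,0,0,1],[0,0,0,0,0,0,1],[0,0,-25,0,0,0,1],[0,0,-41,0,0,0,1],[0,0,-41,0,0,0,1],[0,0,-41,0,0,0,1]],
  ],
)

```text
time: 6.38
eef_pos: [0.4727, 0.2696, 0.0452]
eef_rot: [-0.0, 1.0, 0.0, 0.0]
wrist_force: [0.2, -0.3, -0.1]
width: 1.0
grip_force: 0.0
```

Call:
servo_tool(
  motion=[
    [[0,0,0,0,0,0,-1],[0,0,0,0,0,0,-1],[0,0,0,0,0,0,-1],[0,0,0,0,0,0,-1],[0,0,0,0,0,0,-1],[0,0,0,0,0,0,-1]],
  ],
)

```text
time: 7.12
eef_pos: [0.4734, 0.2703, 0.0458]
eef_rot: [-0.001, 1.0, 0.0, 0.001]
wrist_force: [0.4, 4.3, 7.7]
width: 0.258
grip_force: 63.7
```

Call:
servo_tool(
  motion=[
    [[0,0,15,0,0,0,-1],[0,0,30,0,0,0,-1],[0,0,45,0,0,0,-1],[0,0,60,0,0,0,-1],[0,0,75,0,0,0,-1],[0,0,90,0,0,0,-1],[0,0,90,0,0,0,-1]],
  ],
)

```text
time: 8.0
eef_pos: [0.4729, 0.2697, 0.136]
eef_rot: [-0.0, 1.0, 0.0, 0.001]
wrist_force: [0.4, -0.7, -3.2]
width: 0.259
grip_force: 61.8
```

```bash
python3 wl.py w3; python3 - <<'E'
from h import *
W=np.load('w3.npy').reshape(-1,3); W=W[~np.isnan(W[:,0])]
d=np.hypot(*(W[:,:2]-(.473,.270)).T)
for zb,rm in (((.072,.084),.04),((.054,.066),.045),((.10,.20),.035)):
    P=W[(d<rm)&(W[:,2]>zb[0])&(W[:,2]<zb[1])]
    print(len(P),np.median(P,0).round(4),P.min(0).round(4),P.max(0).round(4))
E
```

```text
[0.4729467  0.26970114 0.13602166] cam [0.55683185 0.26879036 0.31782232] [3.20740228e-01 3.70418213e-04 9.47167128e-01]
1670 [0.4794 0.2706 0.0785] [0.4513 0.2454 0.072 ] [0.4982 0.2942 0.0805]
1348 [0.4806 0.2698 0.0604] [0.4574 0.2403 0.054 ] [0.503  0.2994 0.066 ]
5595 [0.482  0.2688 0.1915] [0.4606 0.244  0.1207] [0.4938 0.2934 0.2   ]
```

View pics/w3.png

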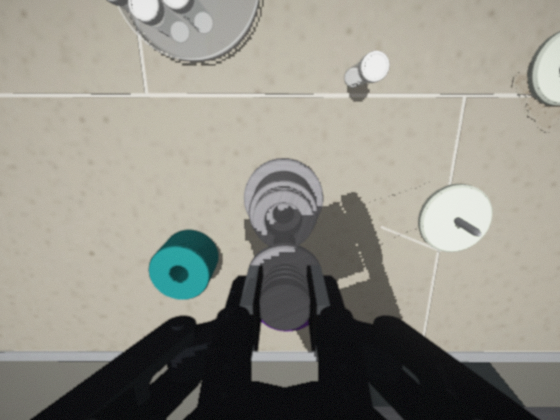

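The plunger is held upright and clear, and ring and sleeve have stayed at (283,205). Next I carry it to the block.

Call:
servo_tool(
  motion=[
    [[123,-479,10,0,0,0,-1],[123,-479,10,0,0,0,-1],[123,-479,10,0,0,0,-1],[123,-479,10,0,0,0,-1],[123,-479,10,0,0,0,-1],[123,-479,10,0,0,0,-1],[123,-479,10,0,0,0,-1],[123,-479,10,0,0,0,-1],[123,-479,10,0,0,0,-1],[123,-479,10,0,0,0,-1]],
  ],
)

```text
time: 9.3
eef_pos: [0.5949, -0.2091, 0.1438]
eef_rot: [-0.0, 1.0, -0.0, -0.001]
wrist_force: [0.6, 0.4, -3.3]
width: 0.257
grip_force: 62.4
```

```bash
python3 wl.py w4; python3 - <<'E'
from h import *
W=np.load('w4.npy').reshape(-1,3); W=W[~np.isnan(W[:,0])]
d=np.hypot(*(W[:,:2]-(.596,-.2095)).T)
for zb,rm in (((.055,.064),.04),((.072,.17),.022)):
    P=W[(d<rm)&(W[:,2]>zb[0])&(W[:,2]<zb[1])]
    print(len(P),np.median(P,0).round(4),P.min(0).round(4),P.max(0).round(4))
E
```

```text
[ 0.59485935 -0.20910599  0.14382258] cam [ 0.67939735 -0.21015402  0.32527417] [ 3.24268672e-01 -6.70051442e-05  9.45965023e-01]
3040 [ 0.6008 -0.2107  0.0604] [ 0.5661 -0.2421  0.055 ] [ 0.6282 -0.1787  0.0629]
211 [ 0.6017 -0.2099  0.1378] [ 0.5954 -0.2173  0.1287] [ 0.603  -0.2026  0.1486]
```

View pics/w4.png

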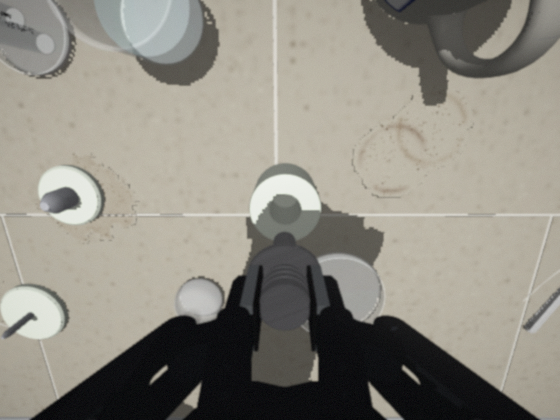

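The block is centred under the rod, its top at (285,205), within about 1 mm. I'm lowering it.

Call:
servo_tool(
  motion=[
    [[0,0,-40,0,0,0,-1],[0,0,-60,0,0,0,-1],[0,0,-75,0,0,0,-1],[0,0,-90,0,0,0,-1],[0,0,-102,0,0,0,-1],[0,0,-110,0,0,0,-1],[0,0,-110,0,0,0,-1]],
  ],
)

```text
time: 10.22
eef_pos: [0.5953, -0.2094, 0.0344]
eef_rot: [-0.0, 1.0, 0.0, -0.0]
wrist_force: [-0.5, -0.8, -2.6]
width: 0.259
grip_force: 62.3
```

Call:
servo_tool(
  motion=[
    [[0,0,-2,0,0,0,-1],[0,0,-4,0,0,0,-1],[0,0,-5,0,0,0,-1],[0,0,-5,0,0,0,-1]],
  ],
)

```text
time: 10.72
eef_pos: [0.5955, -0.2095, 0.0298]
eef_rot: [0.0, 1.0, 0.0, 0.0]
wrist_force: [0.3, -0.5, -2.7]
width: 0.259
grip_force: 62.3
```

Call:
servo_tool(
  motion=[
    [[0,0,-1,0,0,0,-1],[0,0,-2,0,0,0,-1],[0,0,-2,0,0,0,-1]],
  ],
)

```text
time: 11.1
eef_pos: [0.5955, -0.2095, 0.0279]
eef_rot: [0.0, 1.0, 0.0, 0.0]
wrist_force: [-0.2, -0.3, -1.4]
width: 0.258
grip_force: 62.6
```

Call:
servo_tool(
  motion=[
    [[0,0,-0.6,0,0,0,-1],[0,0,-0.6,0,0,0,-1],[0,0,-0.6,0,0,0,-1]],
  ],
)

```text
time: 11.48
eef_pos: [0.5955, -0.2095, 0.0278]
eef_rot: [0.0, 1.0, 0.0, 0.0]
wrist_force: [-4.0, 1.3, 5.4]
width: 0.255
grip_force: 64.3
```

Call:
servo_tool(
  motion=[
    [[0,0,0,0,0,0,0.3],[0,0,0,0,0,0,1],[0,0,0,0,0,0,1],[0,0,0,0,0,0,1],[0,0,30,0,0,0,1],[0,0,70,0,0,0,1],[0,0,100,0,0,0,1],[0,0,100,0,0,0,1]],
  ],
)

```text
time: 12.48
eef_pos: [0.5964, -0.2099, 0.1295]
eef_rot: [0.001, 1.0, 0.0, 0.002]
wrist_force: [0.2, 0.4, -0.1]
width: 1.002
grip_force: 0.0
```

```bash
python3 wl.py w5; python3 - <<'E'
from h import *
W=np.load('w5.npy').reshape(-1,3); W=W[~np.isnan(W[:,0])]
d=np.hypot(*(W[:,:2]-(.596,-.2095)).T)
for zb,rm in (((.055,.063),.04),((.064,.07),.025),((.085,.095),.022)):
    P=W[(d<rm)&(W[:,2]>zb[0])&(W[:,2]<zb[1])]
    print(len(P),np.median(P,0).round(4),P.min(0).round(4),P.max(0).round(4))
E
```

```text
[ 0.59643866 -0.20989669  0.12954177] cam [ 0.67997977 -0.21034915  0.31149111] [0.31894497 0.00283743 0.94776899]
2465 [ 0.6043 -0.2108  0.0605] [ 0.565  -0.2422  0.055 ] [ 0.628  -0.1791  0.0629]
863 [ 0.6045 -0.2108  0.0665] [ 0.5791 -0.23    0.064 ] [ 0.6159 -0.1909  0.0683]
784 [ 0.5971 -0.2108  0.0905] [ 0.5839 -0.2222  0.0851] [ 0.6079 -0.1986  0.0922]
```

The plunger is hanging correctly: collar top 66 mm, knob top 90 mm. Next is the ring.

Call:
servo_tool(
  motion=[
    [[-123,480,0,0,0,0,1],[-123,480,0,0,0,0,1],[-123,480,0,0,0,0,1],[-123,480,0,0,0,0,1],[-123,480,0,0,0,0,1],[-123,480,0,0,0,0,1],[-123,480,0,0,0,0,1],[-123,480,0,0,0,0,1],[-123,480,-50,0,0,0,1],[-123,480,-50,0,0,0,1]],
  ],
)

```text
time: 13.78
eef_pos: [0.4701, 0.2701, 0.074]
eef_rot: [0.002, 1.0, 0.001, -0.003]
wrist_force: [0.1, -0.5, 1.4]
width: 1.003
grip_force: 0.0
```

```bash
python3 wl.py w6; python3 - <<'E'
from h import *
W=np.load('w6.npy').reshape(-1,3); W=W[~np.isnan(W[:,0])]
d=np.hypot(*(W[:,:2]-(.473,.270)).T)
for zb,rm in (((.072,.084),.04),((.054,.066),.045)):
    P=W[(d<rm)&(W[:,2]>zb[0])&(W[:,2]<zb[1])]
    print(len(P),np.median(P,0).round(4),P.min(0).round(4),P.max(0).round(4))
E
```

```text
[0.47007045 0.2700847  0.07401081] cam [0.55555855 0.26994108 0.25507286] [0.32903444 0.0042985  0.94430814]
3368 [0.4751 0.2699 0.0784] [0.448 0.245 0.072] [0.4982 0.2949 0.0806]
2202 [0.4823 0.2699 0.0604] [0.4571 0.2399 0.054 ] [0.5031 0.2998 0.066 ]
```

Call:
servo_tool(
  motion=[
    [[0,0,0,0,0,0,1],[0,0,-30,0,0,0,1],[0,0,-50,0,0,0,1],[0,0,-60,0,0,0,1],[0,0,-60,0,0,0,1],[0,0,-60,0,0,0,1]],
  ],
)

```text
time: 14.58
eef_pos: [0.4731, 0.2706, 0.0182]
eef_rot: [-0.0, 1.0, 0.0, 0.001]
wrist_force: [-0.2, -0.6, 0.6]
width: 0.996
grip_force: 0.0
```

Call:
servo_tool(
  motion=[
    [[0,0,0,0,0,0,-0.2],[0,0,0,0,0,0,-1],[0,0,0,0,0,0,-1],[0,0,0,0,0,0,-1],[0,0,0,0,0,0,-1]],
  ],
)

```text
time: 15.2
eef_pos: [0.4734, 0.271, 0.0189]
eef_rot: [-0.001, 1.0, 0.0, 0.001]
wrist_force: [-1.7, 0.4, 16.8]
width: 0.563
grip_force: 69.0
```

```bash
python3 wl.py w7; python3 - <<'E'
from h import *
W=np.load('w7.npy')
m=(W[...,2]>.055)&(W[...,2]<.15)&(np.abs(W[...,0]-.473)<.013)&(np.abs(np.abs(W[...,1]-.27)-.032)<.006)
P=W[m]; print(len(P),np.percentile(P[:,2],[0,2,5,20,50]).round(4))
E
```

```text
[0.47338752 0.27101544 0.01885537] cam [0.55712362 0.27004858 0.2007241 ] [3.19906616e-01 9.75380966e-05 9.47449074e-01]
2529 [0.0556 0.0649 0.068  0.0761 0.0891]
```

View pics/w7.png

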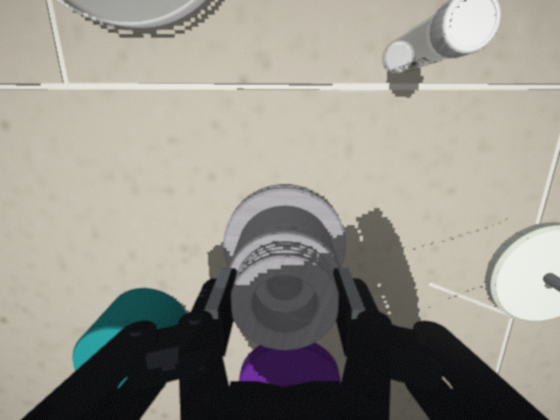

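The ring is gripped by its sides at (285,300), both fingers on it. I'm lifting it and moving to the thick peg.

Call:
servo_tool(
  motion=[
    [[0,0,20,0,0,0,-1],[0,0,50,0,0,0,-1],[0,0,85,0,0,0,-1],[120,-257,85,0,0,0,-1],[120,-257,85,0,0,0,-1],[120,-257,85,0,0,0,-1],[120,-257,85,0,0,0,-1],[120,-257,85,0,0,0,-1],[120,-257,60,0,0,0,-1],[120,-257,60,0,0,0,-1]],
  ],
)

```text
time: 16.5
eef_pos: [0.5914, 0.0133, 0.0759]
eef_rot: [-0.0, 1.0, -0.0, -0.002]
wrist_force: [0.1, -0.1, -1.4]
width: 0.564
grip_force: 62.3
```

```bash
python3 wl.py w8; python3 - <<'E'
from h import *
W=np.load('w8.npy').reshape(-1,3); W=W[~np.isnan(W[:,0])]
d=np.hypot(*(W[:,:2]-(.594,.014)).T)
for zb,rm in (((.007,.014),.04),((.034,.05),.02),((.11,.14),.027),((.125,.145),.025)):
    P=W[(d<rm)&(W[:,2]>zb[0])&(W[:,2]<zb[1])]
    if len(P): print(len(P),np.median(P,0).round(4),P.min(0).round(4),P.max(0).round(4))
E
```

```text
[0.59141496 0.01325752 0.07587779] cam [0.67625574 0.01234072 0.25721476] [3.25779813e-01 5.71558543e-04 9.45445496e-01]
3414 [0.6013 0.0141 0.0105] [ 0.5665 -0.0176  0.0071] [0.6262 0.0459 0.0138]
543 [0.597  0.0139 0.0401] [0.5843 0.0041 0.034 ] [0.6053 0.0238 0.0463]
8182 [0.5962 0.0129 0.1352] [ 0.5675 -0.0121  0.1177] [0.6176 0.0394 0.14  ]
6712 [0.5962 0.0146 0.1354] [ 0.5691 -0.011   0.125 ] [0.6176 0.0373 0.145 ]
```

View pics/w8.png

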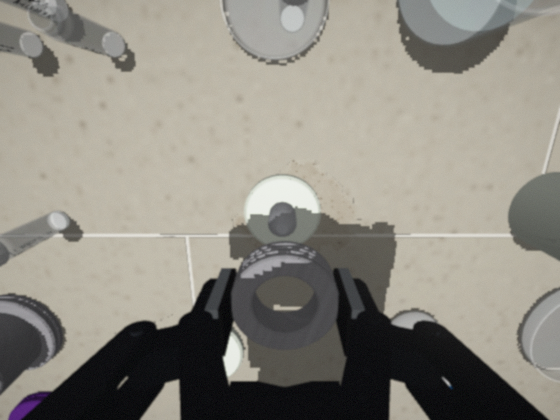

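Ring (285,300) and peg (283,218) are aligned to about 1–2 mm. I'm lowering it with a small correction.

Call:
servo_tool(
  motion=[
    [[1,0.5,0,0,0,0,-1],[1,0.5,-30,0,0,0,-1],[1,0.5,-50,0,0,0,-1],[1,0.5,-65,0,0,0,-1],[1,0.5,-80,0,0,0,-1],[1,0.5,-90,0,0,0,-1],[1,0.5,-98,0,0,0,-1],[1,0.5,-103,0,0,0,-1],[1,0.5,-103,0,0,0,-1]],
  ],
)

```text
time: 17.68
eef_pos: [0.5934, 0.014, -0.026]
eef_rot: [0.0, 1.0, 0.0, -0.0]
wrist_force: [1.0, -0.7, -0.8]
width: 0.565
grip_force: 62.4
```

Call:
servo_tool(
  motion=[
    [[0,0,-2,0,0,0,-1],[0,0,-3,0,0,0,-1],[0,0,-4,0,0,0,-1],[0,0,-4,0,0,0,-1]],
  ],
)

```text
time: 18.18
eef_pos: [0.5935, 0.014, -0.0298]
eef_rot: [0.0, 1.0, 0.0, -0.0]
wrist_force: [-0.0, 0.2, -0.9]
width: 0.565
grip_force: 62.4
```

Call:
servo_tool(
  motion=[
    [[0,0,-0.8,0,0,0,-1],[0,0,-0.8,0,0,0,-1],[0,0,-0.8,0,0,0,-1]],
  ],
)

```text
time: 18.55
eef_pos: [0.5935, 0.014, -0.0305]
eef_rot: [0.0, 1.0, 0.0, 0.0]
wrist_force: [0.8, 0.5, -0.6]
width: 0.562
grip_force: 62.4
```

Call:
servo_tool(
  motion=[
    [[0,0,-0.7,0,0,0,-1],[0,0,-0.7,0,0,0,-1],[0,0,-0.7,0,0,0,-1]],
  ],
)

```text
time: 18.92
eef_pos: [0.5935, 0.014, -0.031]
eef_rot: [0.0, 1.0, 0.0, 0.0]
wrist_force: [-1.6, -0.3, 5.0]
width: 0.568
grip_force: 65.7
```

Call:
servo_tool(
  motion=[
    [[0,0,0,0,0,0,0.5],[0,0,0,0,0,0,1],[0,0,0,0,0,0,1],[0,0,30,0,0,0,1],[0,0,80,0,0,0,1],[-60,128,110,0,0,0,1],[-120,256,110,0,0,0,1],[-120,256,110,0,0,0,1],[-120,256,110,0,0,0,1],[-120,256,110,0,0,0,1]],
  ],
)

```text
time: 20.18
eef_pos: [0.472, 0.2723, 0.079]
eef_rot: [-0.0, 1.0, 0.001, 0.0]
wrist_force: [0.3, -0.8, -0.8]
width: 1.0
grip_force: 0.0
```

```bash
python3 wl.py w9; python3 - <<'E'
from h import *
W=np.load('w9.npy').reshape(-1,3); W=W[~np.isnan(W[:,0])]
for c,zb,rm in (((.594,.014),(.024,.032),.035),((.473,.270),(.054,.066),.045),((.473,.270),(.009,.018),.05),((.450,.09),(.007,.014),.045)):
    d=np.hypot(*(W[:,:2]-c).T)
    P=W[(d<rm)&(W[:,2]>zb[0])&(W[:,2]<zb[1])]
    if len(P): print(len(P),np.median(P,0).round(4),P.min(0).round(4),P.max(0).round(4))
E
```

```text
[0.47204867 0.27234234 0.079019  ] cam [0.55623727 0.271666   0.26068627] [0.3223416  0.00155678 0.94662214]
5137 [0.4758 0.27   0.0605] [0.4433 0.2401 0.0541] [0.5033 0.2994 0.063 ]
1931 [0.4977 0.2709 0.0145] [0.4571 0.23   0.009 ] [0.5131 0.3098 0.0179]
4953 [0.455  0.0942 0.0107] [0.4135 0.0534 0.007 ] [0.4873 0.1272 0.0138]
```

Call:
servo_tool(
  motion=[
    [[0,-0.5,0,0,0,0,1],[0,-0.5,-40,0,0,0,1],[0,-0.5,-75,0,0,0,1],[0,-0.5,-97,0,0,0,1],[0,-0.5,-97,0,0,0,1],[0,-0.5,-97,0,0,0,0.3],[0,-0.5,-97,0,0,0,-1],[0,-0.5,-97,0,0,0,-1],[0,-0.5,-97,0,0,0,-1],[0,-0.5,-97,0,0,0,-1]],
  ],
)

```text
time: 21.48
eef_pos: [0.4744, 0.2696, -0.0167]
eef_rot: [-0.0, 1.0, 0.0, 0.001]
wrist_force: [0.6, -1.7, 5.0]
width: 0.689
grip_force: 64.2
```

Call:
servo_tool(
  motion=[
    [[0,0,15,0,0,0,-1],[0,0,35,0,0,0,-1],[0,0,65,0,0,0,-1],[0,0,90,0,0,0,-1],[-23,-180,90,0,0,0,-1],[-23,-180,90,0,0,0,-1],[-23,-180,90,0,0,0,-1],[-23,-180,90,0,0,0,-1],[-23,-180,90,0,0,0,-1]],
  ],
)

```text
time: 22.6
eef_pos: [0.4508, 0.0895, 0.0726]
eef_rot: [-0.0, 1.0, -0.0, 0.001]
wrist_force: [-0.3, -0.4, -3.9]
width: 0.691
grip_force: 66.6
```

```bash
python3 wl.py w10; python3 - <<'E'
from h import *
W=np.load('w10.npy').reshape(-1,3); W=W[~np.isnan(W[:,0])]
for c,zb,rm in (((.594,.014),(.024,.032),.035),((.473,.270),(.02,.04),.03),((.473,.27),(.009,.018),.05),((.450,.09),(.007,.014),.045),((.45,.09),(.02,.055),.02),((.45,.09),(.095,.135),.031),((.45,.09),(.135,.16),.032)):
    d=np.hypot(*(W[:,:2]-c).T)
    P=W[(d<rm)&(W[:,2]>zb[0])&(W[:,2]<zb[1])]
    if len(P): print(c,zb,len(P),np.median(P,0).round(4),P.min(0).round(4),P.max(0).round(4))
E
```

```text
[0.45079113 0.08947151 0.07257406] cam [0.53479873 0.08859291 0.25429386] [3.21474714e-01 7.07241928e-04 9.46917899e-01]
(0.594, 0.014) (0.024, 0.032) 2445 [0.5835 0.0157 0.0284] [ 0.5687 -0.012   0.024 ] [0.6004 0.0383 0.032 ]
(0.473, 0.27) (0.02, 0.04) 455 [0.4736 0.2665 0.0279] [0.4651 0.2603 0.02  ] [0.4806 0.2765 0.0301]
(0.473, 0.27) (0.009, 0.018) 7606 [0.477  0.2653 0.0144] [0.4328 0.2291 0.009 ] [0.5125 0.3085 0.018 ]
(0.45, 0.09) (0.007, 0.014) 4138 [0.4612 0.0903 0.0105] [0.4315 0.0536 0.007 ] [0.4872 0.1269 0.0139]
(0.45, 0.09) (0.02, 0.055) 70 [0.4535 0.0902 0.0279] [0.4502 0.0863 0.0205] [0.4545 0.0942 0.0365]
(0.45, 0.09) (0.095, 0.135) 2848 [0.4762 0.0896 0.1246] [0.4397 0.0626 0.1046] [0.4801 0.1183 0.135 ]
(0.45, 0.09) (0.135, 0.16) 16074 [0.4564 0.089  0.1497] [0.4224 0.058  0.135 ] [0.4802 0.1207 0.1585]
```

View pics/w10.png

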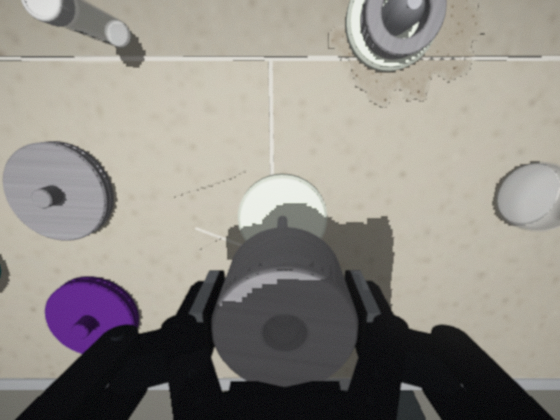

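The sleeve (285,330) is held over the slim peg (282,222). The ring is seated on the thick peg at (405,15), and the base stands alone at (58,192). I'm lowering the sleeve.

Call:
servo_tool(
  motion=[
    [[0,0.7,-20,0,0,0,-1],[0,0.7,-40,0,0,0,-1],[0,0.7,-55,0,0,0,-1],[0,0.7,-70,0,0,0,-1],[0,0.7,-80,0,0,0,-1],[0,0.7,-88,0,0,0,-1],[0,0.7,-90,0,0,0,-1],[0,0.7,-91,0,0,0,-1],[0,0.7,-91,0,0,0,-1]],
  ],
)

```text
time: 23.78
eef_pos: [0.4507, 0.0902, -0.019]
eef_rot: [0.0, 1.0, 0.0, 0.0]
wrist_force: [-0.5, 0.2, -4.4]
width: 0.692
grip_force: 66.6
```

Call:
servo_tool(
  motion=[
    [[0,0,-1,0,0,0,-1],[0,0,-2,0,0,0,-1],[0,0,-2,0,0,0,-1]],
  ],
)

```text
time: 24.15
eef_pos: [0.4506, 0.0902, -0.0207]
eef_rot: [0.0, 1.0, 0.0, 0.0]
wrist_force: [-1.4, 0.2, 5.9]
width: 0.686
grip_force: 67.7
```

Call:
servo_tool(
  motion=[
    [[0,0,0,0,0,0,1],[0,0,0,0,0,0,1],[0,0,0,0,0,0,1],[0,0,30,0,0,0,1],[0,0,70,0,0,0,1],[22,90,70,0,0,0,1],[22,179,70,0,0,0,1],[22,179,70,0,0,0,1],[22,179,70,0,0,0,1],[22,179,70,0,0,0,1]],
  ],
)

```text
time: 25.4
eef_pos: [0.472, 0.2689, 0.0484]
eef_rot: [0.0, 1.0, 0.001, -0.0]
wrist_force: [0.1, -0.8, -0.4]
width: 1.0
grip_force: 0.0
```

```bash
python3 wl.py w11; python3 - <<'E'
from h import *
W=np.load('w11.npy').reshape(-1,3); W=W[~np.isnan(W[:,0])]
for c,zb,rm in (((.473,.270),(.025,.032),.02),((.473,.27),(.009,.018),.05),((.450,.09),(.05,.065),.045)):
    d=np.hypot(*(W[:,:2]-c).T)
    P=W[(d<rm)&(W[:,2]>zb[0])&(W[:,2]<zb[1])]
    if len(P): print(c,zb,len(P),np.median(P,0).round(4),P.min(0).round(4),P.max(0).round(4))
E
```

```text
[0.47200401 0.26892449 0.04843346] cam [0.55637959 0.26826989 0.23001765] [0.32328026 0.00174184 0.94630166]
(0.473, 0.27) (0.025, 0.032) 363 [0.4738 0.2695 0.0284] [0.466  0.2625 0.025 ] [0.4808 0.2765 0.03  ]
(0.473, 0.27) (0.009, 0.018) 8250 [0.4773 0.2696 0.0146] [0.4328 0.2295 0.009 ] [0.5129 0.3094 0.018 ]
(0.45, 0.09) (0.05, 0.065) 2976 [0.4496 0.1066 0.0565] [0.42   0.0852 0.05  ] [0.4784 0.1202 0.0586]
```

Call:
servo_tool(
  motion=[
    [[0,0.5,-30,0,0,0,1],[0,0.5,-60,0,0,0,1],[0,0.5,-75,0,0,0,1],[0,0.5,-75,0,0,0,0],[0,0.5,-75,0,0,0,-0.5],[0,0.5,-75,0,0,0,-1],[0,0.5,-75,0,0,0,-1],[0,0.5,-75,0,0,0,-1],[0,0.5,-75,0,0,0,-1],[0,0.5,-75,0,0,0,-1]],
  ],
)

```text
time: 26.7
eef_pos: [0.4739, 0.2704, -0.024]
eef_rot: [-0.001, 1.0, 0.0, 0.002]
wrist_force: [-0.7, 0.6, 17.9]
width: 0.14
grip_force: 60.9
```

Call:
servo_tool(
  motion=[
    [[0,0,15,0,0,0,-1],[0,0,40,0,0,0,-1],[0,0,70,0,0,0,-1],[0,0,100,0,0,0,-1],[0,0,130,0,0,0,-1],[0,0,130,0,0,0,-1]],
  ],
)

```text
time: 27.45
eef_pos: [0.4731, 0.2701, 0.106]
eef_rot: [-0.001, 1.0, 0.0, 0.002]
wrist_force: [1.2, 0.0, -3.5]
width: 0.14
grip_force: 59.1
```

```bash
python3 wl.py w12; python3 - <<'E'
from h import *
W=np.load('w12.npy').reshape(-1,3); W=W[~np.isnan(W[:,0])]
for c,zb,rm in (((.473,.270),(.12,.18),.046),):
    d=np.hypot(*(W[:,:2]-c).T)
    P=W[(d<rm)&(d>.02)&(W[:,2]>zb[0])&(W[:,2]<zb[1])]
    if len(P): print(c,zb,len(P),np.median(P,0).round(4),P.min(0).round(4),P.max(0).round(4))
E
```

```text
[0.47314339 0.27006081 0.10597343] cam [0.55669774 0.26901275 0.28790535] [ 3.19072683e-01 -2.97337286e-04  9.47730201e-01]
(0.473, 0.27) (0.12, 0.18) 10132 [0.4898 0.268  0.1444] [0.432  0.229  0.1311] [0.5125 0.3089 0.1787]
```

View pics/w12.png

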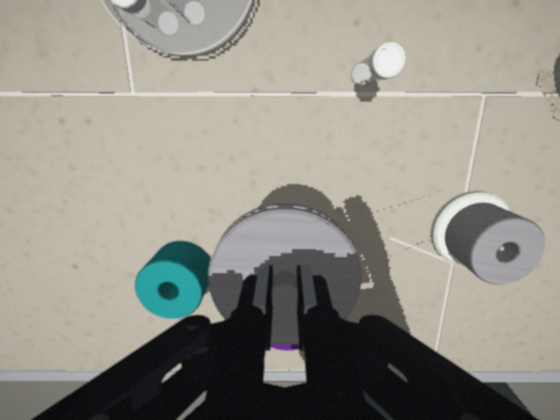

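The base is held level at (285,275), and the sleeve is seated on the slim peg (500,245). I'm carrying the base to the dish.

Call:
servo_tool(
  motion=[
    [[2.5,-540,0,0,0,0,-1],[2.5,-540,0,0,0,0,-1],[2.5,-540,0,0,0,0,-1],[2.5,-540,0,0,0,0,-1],[2.5,-540,0,0,0,0,-1],[2.5,-540,0,0,0,0,-1],[2.5,-540,0,0,0,0,-1],[2.5,-540,0,0,0,0,-1],[2.5,-540,0,0,0,0,-1],[2.5,-540,0,0,0,0,-1]],
  ],
)

```text
time: 28.75
eef_pos: [0.4741, -0.2725, 0.1021]
eef_rot: [-0.0, 1.0, -0.001, -0.001]
wrist_force: [-0.4, 0.9, -3.4]
width: 0.144
grip_force: 59.8
```

Call:
servo_tool(
  motion=[
    [[0,0,-40,0,0,0,-1],[0,0,-40,0,0,0,-1],[0,0,-40,0,0,0,-1]],
  ],
)

```text
time: 29.12
eef_pos: [0.4751, -0.2698, 0.0641]
eef_rot: [-0.0, 1.0, 0.001, -0.0]
wrist_force: [0.5, -0.2, -3.3]
width: 0.141
grip_force: 59.8
```

```bash
python3 wl.py w13; python3 - <<'E'
from h import *
W=np.load('w13.npy').reshape(-1,3); W=W[~np.isnan(W[:,0])]
for c,zb,rm in (((.4755,-.2705),(.08,.14),.046),((.4755,-.2705),(.012,.022),.06)):
    d=np.hypot(*(W[:,:2]-c).T)
    P=W[(d<rm)&(d>.02)&(W[:,2]>zb[0])&(W[:,2]<zb[1])]
    if len(P): print(c,zb,len(P),np.median(P,0).round(4),P.min(0).round(4),P.max(0).round(4))
E
```

```text
[ 0.47513198 -0.26977316  0.06408194] cam [ 0.55944929 -0.27056574  0.2456764 ] [0.32297073 0.0009994  0.94640842]
(0.4755, -0.2705) (0.08, 0.14) 10102 [ 0.4919 -0.2711  0.1025] [ 0.435  -0.3108  0.0887] [ 0.5149 -0.231   0.1371]
(0.4755, -0.2705) (0.012, 0.022) 885 [ 0.5087 -0.269   0.0185] [ 0.4622 -0.324   0.012 ] [ 0.5297 -0.2164  0.0209]
```

View pics/w13.png

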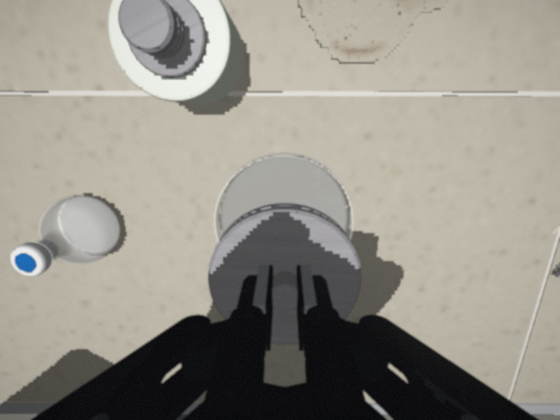

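The base (285,260) is centred over the dish (285,210) to within 1 mm. I'm lowering it.

Call:
servo_tool(
  motion=[
    [[0.5,0.5,-25,0,0,0,-1],[0.5,0.5,-45,0,0,0,-1],[0.5,0.5,-60,0,0,0,-1],[0.5,0.5,-70,0,0,0,-1],[0.5,0.5,-77,0,0,0,-1],[0.5,0.5,-81,0,0,0,-1],[0.5,0.5,-81,0,0,0,-1]],
  ],
)

```text
time: 30.05
eef_pos: [0.4755, -0.2698, -0.0172]
eef_rot: [0.0, 1.0, 0.0, 0.0]
wrist_force: [0.3, -0.6, -2.8]
width: 0.141
grip_force: 59.9
```

Call:
servo_tool(
  motion=[
    [[0,0,-1,0,0,0,-1],[0,0,-2,0,0,0,-1],[0,0,-2.5,0,0,0,-1],[0,0,-2.5,0,0,0,-1]],
  ],
)

```text
time: 30.55
eef_pos: [0.4755, -0.2698, -0.0197]
eef_rot: [0.0, 1.0, 0.0, 0.0]
wrist_force: [-0.4, -0.9, -4.6]
width: 0.135
grip_force: 59.9
```

Call:
servo_tool(
  motion=[
    [[0,0,-0.7,0,0,0,-1],[0,0,-1.3,0,0,0,-1],[0,0,-1.3,0,0,0,-1]],
  ],
)

```text
time: 30.92
eef_pos: [0.4755, -0.2698, -0.0211]
eef_rot: [0.0, 1.0, 0.0, -0.0]
wrist_force: [0.3, 0.7, -2.7]
width: 0.141
grip_force: 59.9
```

Call:
servo_tool(
  motion=[
    [[0,0,-0.7,0,0,0,-1],[0,0,-0.7,0,0,0,-1],[0,0,-0.7,0,0,0,-1]],
  ],
)

```text
time: 31.3
eef_pos: [0.4755, -0.2698, -0.0214]
eef_rot: [0.0, 1.0, 0.0, 0.0]
wrist_force: [-2.6, 1.3, 6.0]
width: 0.14
grip_force: 62.6
```

Call:
servo_tool(
  motion=[
    [[0,0,0,0,0,0,-0.2],[0,0,0,0,0,0,-0.2],[0,0,0,0,0,0,-0.2],[0,0,20,0,0,0,-0.2],[0,0,60,0,0,0,-0.2],[0,0,120,0,0,0,-0.2],[0,100,160,0,0,0,0],[0,200,200,0,0,0,1],[0,300,220,0,0,0,1],[0,300,220,0,0,0,1]],
  ],
)

```text
time: 32.55
eef_pos: [0.4753, -0.032, 0.1804]
eef_rot: [0.0, 1.0, 0.0, 0.0]
wrist_force: [1.3, -0.2, -0.4]
width: 0.998
grip_force: 0.0
```

```bash
python3 wl.py w14; python3 - <<'E'
from h import *
W=np.load('w14.npy').reshape(-1,3); W=W[~np.isnan(W[:,0])]
for n,c,zb,rm in (('flange',(.4755,-.2705),(.012,.0195),.041),('spigot',(.4755,-.2705),(.027,.036),.02),('ring',(.594,.014),(.024,.032),.035),('sleeve',(.45,.09),(.05,.062),.04),('knob',(.596,-.21),(.085,.096),.02),('flask',(.465,-.106),(.06,.08),.03),('vial',(.582,.205),(.07,.085),.02)):
    d=np.hypot(*(W[:,:2]-c).T)
    P=W[(d<rm)&(W[:,2]>zb[0])&(W[:,2]<zb[1])]
    if len(P): print(n,len(P),np.median(P,0).round(4),P.min(0).round(4),P.max(0).round(4))
T=np.load('w0.npy').reshape(-1,3); T=T[~np.isnan(T[:,0])]
for n,c,zb,rm in (('flask',(.465,-.106),(.03,.08),.04),('vial',(.582,.205),(.06,.085),.03)):
    for A in (T,W):
        d=np.hypot(*(A[:,:2]-c).T); P=A[(d<rm)&(A[:,2]>zb[0])&(A[:,2]<zb[1])]; print(n,((P.min(0)+P.max(0))/2).round(4))
E
```

```text
[ 0.47527064 -0.03197009  0.18038245] cam [ 0.55936287 -0.03276503  0.36204674] [0.32196273 0.0010689  0.94675174]
flange 3715 [ 0.4784 -0.2673  0.0173] [ 0.4347 -0.3104  0.0122] [ 0.5148 -0.2306  0.0194]
spigot 178 [ 0.4753 -0.2693  0.031 ] [ 0.4677 -0.2784  0.0271] [ 0.4825 -0.2629  0.033 ]
ring 1517 [0.5945 0.0126 0.0284] [ 0.5691 -0.0122  0.024 ] [0.6181 0.0377 0.032 ]
sleeve 2384 [0.4514 0.0875 0.0565] [0.4189 0.0588 0.05  ] [0.4791 0.1191 0.0593]
knob 912 [ 0.5956 -0.2086  0.0903] [ 0.5839 -0.2223  0.085 ] [ 0.6075 -0.1977  0.0933]
flask 405 [ 0.4719 -0.1098  0.0705] [ 0.4604 -0.1214  0.0604] [ 0.481  -0.1005  0.0726]
vial 335 [0.5847 0.1988 0.0762] [0.5762 0.1948 0.07  ] [0.5957 0.2065 0.0794]
flask [ 0.4705 -0.111   0.0515]
flask [ 0.4708 -0.1107  0.0513]
vial [0.5859 0.205  0.0698]
vial [0.5859 0.2006 0.0697]
```

View pics/w14.png

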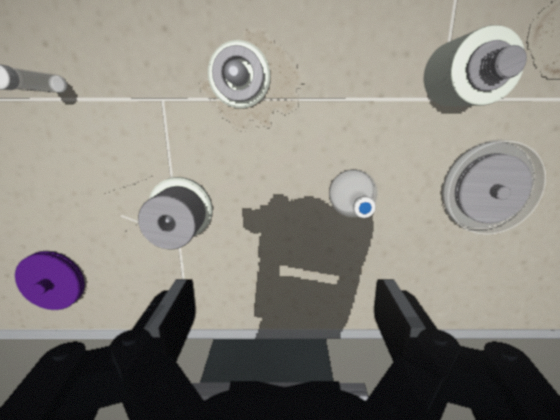

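All four parts are seated in the last view: ring (238,72), plunger (490,65), sleeve (170,220), base (495,188). The flask (352,195) has not moved, and the vial (30,80) stands upright, its cap clipped by the picture's edge.

```bash
python3 -c "
from workcell import ctrl
print(ctrl.finish_job())"
```

```text
the job is handed in; nothing more can be done
None
```

The job is handed in at about 33 s: plunger, ring, sleeve and base, taken off in that order, each rest in their places, with flask and vial untouched.

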